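# Point out the high locating pin and press it home

## Task

One of the four locating pins round the bracket on the fixture plate stands higher than the other three. First point it out: hold the fingertips right over its head, about 2 cm above it and without touching it, for at least two seconds; then press the pin down gently with the fingertips until it is fully home, level with the others, and move away from it. Lift nothing, do not touch the other three pins, and leave the bracket and everything else where it is.

Things in the scene. Friction and masses are not known exactly. Their poses are not given: they have to be found in the camera images.
- fixture_plate: flat dark steel fixture plate, 160 x 200 x 15 mm, fixed to the table; origin at the centre of its underside, x along its 160 mm side, y along its 200 mm side
- high_pin_top (a point): the pin that stands too high: a plain steel locating pin, 24 mm round head (8 mm tall, flat top with a small bevel) on a 16 mm shank, upright in a 32 mm round bush 7 mm tall; the four bushes stand near the corners of the fixture plate, 110 x 144 mm apart, and any corner may hold any pin. This point is the centre of the flat top of its head (z up), at the start about 52 mm above the table, 20 to 22 mm higher than the other three
- high_pin (a joint): how far that pin is pushed down, in m: 0 = fully up, 0.022 = home on its stop, head top 30.5 mm above the table and level with the others; starts at 0 to 0.002. Friction (about 5 N) holds it wherever it is left; it has no spring
- pin_b_top (a point): one of the three seated pins, same make as the high one; this point is the centre of the flat top of its head (z up), 30.5 mm above the table
- pin_b (a joint): how far this pin is pushed down, in m; starts home at 0.022 and must stay there
- pin_c_top (a point): one of the three seated pins, same make as the high one; this point is the centre of the flat top of its head (z up), 30.5 mm above the table
- pin_c (a joint): how far this pin is pushed down, in m; starts home at 0.022 and must stay there
- pin_d_top (a point): one of the three seated pins, same make as the high one; this point is the centre of the flat top of its head (z up), 30.5 mm above the table
- pin_d (a joint): how far this pin is pushed down, in m; starts home at 0.022 and must stay there
- weld_bracket: loose tacked bracket lying on the plate between the pins: base 62 x 105 x 8 mm with an upright tab, 52 mm tall overall; origin under its centre
- nut: loose hex nut, 22 x 25 x 10 mm, lying on the plate near the middle of its far side; origin under its centre
- weight: loose turned steel weight with a knob, 33 mm across, 70 mm tall, standing on the table beside the plate; origin under its centre
- gauge_block: loose machined steel block, 30 x 42 mm, 90 mm tall, standing on the table behind the plate; origin under its centre
- bolt: loose hex bolt, 65 mm long, 16 mm head, lying on the table beside the plate; origin under its centre
- pin_b_bush: the fixed round steel bush (32 mm across, 7 mm tall) that carries pin_b; origin at the centre of its foot, on the plate's top face
- pin_c_bush: the fixed round steel bush (32 mm across, 7 mm tall) that carries pin_c; origin at the centre of its foot, on the plate's top face
- pin_d_bush: the fixed round steel bush (32 mm across, 7 mm tall) that carries pin_d; origin at the centre of its foot, on the plate's top face
- high_pin_bush: the fixed round steel bush (32 mm across, 7 mm tall) that carries the high pin; origin at the centre of its foot, on the plate's top face

How it is judged:
On the way, in this order (a step that is already met when the one before it is completed fails the run):
1. fingertips held just above the high pin, without contact, for the dwell (horizontal distance between the grasp point and high_pin_top below 0.02 m and z of the grasp point in the frame of high_pin_top between 0.02 and 0.07 m and contact force between high_pin_bush and anything else below 0.3 N and value of joint high_pin below 0.004 m), for 1.5 s.
2. high pin pressed home (value of joint high_pin above 0.02 m), for 0.2 s.
At the end, for the whole second after the job is handed in: All four pins are pushed down to within 2 mm of home, the fingers have moved away (grasp point more than 60 mm from the pin's head), and every loose thing is within 10 mm of where it began, standing as it did (value of joint each of high_pin, pin_b, pin_c, pin_d above 0.02 m and distance of each of weld_bracket, nut, weight, gauge_block, bolt from where it was at the start of the episode below 0.01 m and distance between the grasp point and high_pin_top above 0.06 m and angle between each of weight, gauge_block, weld_bracket's own z axis and vertical below 0.1 rad); the robot touches nothing.
It fails at once if another pin or its bush touched (over 1 N) (contact force between any of the fingers, the arm and pin_b_bush above 1 N or contact force between any of the fingers, the arm and pin_c_bush above 1 N or contact force between any of the fingers, the arm and pin_d_bush above 1 N).
It fails at once if another pin raised (value of joint any of pin_b, pin_c, pin_d below 0.018 m).
It fails at once if pin pressed or squeezed with more than 60 N (contact force between the fingers and high_pin_bush above 60 N).
It fails at once if a loose thing shifted or lifted more than 15 mm (distance of any of weld_bracket, nut, weight, gauge_block, bolt from where it was at the start of the episode above 0.015 m).
It also fails if it takes over 32 s, if anything falls off the work surface, if the arm or the gripper's body presses on something with over 40 N, if the wrist force passes 120 N, or if a joint passes its speed limit or range.

## Robot

A 6-joint arm with a two-finger parallel gripper is mounted at the origin on a cart in front of the work surface, level with it; the furniture and walls round the work are solid. World frame = base frame: x ahead of the robot, y to its left, z up, the work surface at z = 0. Lengths are in m, angles in rad, forces in N, time in s.
With the tool pointing down it reaches from about 0.35 to 0.875 m from the base axis. Payload 15.5 kg.
Tool frame: the origin (TCP) lies on the centre line of the jaws, within the pads' length; the fingertips stand 19 mm ahead of it and the grasp point (between the pads) is the TCP; z points along the fingers, y is the direction in which the jaws open and shut (so a half turn about z gives the same grasp; the last joint's range is limited). The gripper opens to 85 mm and grips with 20 to 120 N. Pads are 22 mm wide; open, the fingers measure 114 mm over their backs; the gripper's body (76 mm by 85 mm) begins 54 mm behind the grasp point. The pads swing forward as they close: fully open they stand 13 mm farther back than shut.
Start: joints at [1.081, 0.494, 1.345, -0, 1.302, -0.096], TCP at [0.24, 0.577, 0.25] pointing down, gripper open.
Joint ranges: [-2.91, 2.91], [-0.82, 2.16], [0.22, 2.67], [-1.22, 4.37], [0.12, 2.79], [-3.08, 3.08]. Speed limits (rad/s): [1.89, 1.89, 2.57, 3.01, 3.01, 3.01].

## Interface

Orientations are given as a unit quaternion [x, y, z, w].
In Python, from workcell import manip gives the robot as it stands.
- The arm moves only by the tool move_arm, never from a script. Its argument "commands" is a list that holds one entry, the list of rows, each a list of 5 numbers: the shift along the tool's x, y, z in cm, then the turn about the tool's z in rad, then the closure in counts, from 0 (fully open) to 255 (shut). In form: [[[tx, ty, tz, spin, grip], ...]]. A call has 1 to 10 rows; each row is the pose to reach, as a shift and turn from the pose commanded when the call began, along the tool's axes at that moment; what a row does not reach only later rows make up. A row lasts 1/12 s, in which the tool goes at most 41.7 mm and 7.16 degrees, less where a joint would pass 70% of its speed; a pose out of reach is approached as far as the arm can. A call with a gripper value outside its range is refused whole. The fingers move at their own pace and stop on an object; "force" is the grip in N (left out, the last holds). Time passes only in rows, so rows that repeat a pose let the fingers close. It gives the time, the measured TCP pose, the force and the opening at its end, in the units of the state.
- manip.observe(): the state, without advancing time (a new reading comes with each control period).
- manip.capture(name): name is "scene" or "top"; returns the picture (384x512x3 uint8, blue, green, red); there is no depth.
- manip.camera_params(name): a dict with "K" (3x3 intrinsics, pixels), "view" (4x4, takes a point from world to camera coordinates). Camera axes: x right, y down, z forward; pixel columns grow to the right and rows downward; lengths in m; the calibration is good to about 2 mm. A picture is of the moment at which its call begins. camera_params takes no time and is no camera call.
- manip.job_done(): hands the job in, once; it reports no verdict.
The state is a dict: "time": time; "q": joint angles; "qd": joint speeds; "tau": joint torques, N m; "tool_pos": TCP position; "eef_rot": TCP orientation; "ft_force": force on the tool from outside, world axes, zero at the start; "wrist_torque": the same for the moment, N m; "width": finger opening in m.
Only numpy, scipy, OpenCV 4.12 (cv2) and the standard library are available. Lean on these libraries where they do the work, as an engineer would, in place of code of your own. Each camera call takes 0.05 s, during which the arm holds its last target.

## Working session

There is one attempt and no reset: what is moved stays moved. The work goes in short steps, Python scripts to look and compute and a tool call to move; the robot and the scene stay as the last step left them, time stands still between calls to the robot, and variables do not carry over. Pictures are saved under pics/ and viewed, and the job is handed in when it is done.

Besides the shell and the picture viewer there is one more tool, called after "Emit:" by a JSON object that holds its "name" and its "arguments", one argument or row to a line. move_arm: Moves the arm, as the interface text tells. Its arguments: {"type":"object","properties":{"commands":{"type":"array","items":{"type":"array","items":{"type":"array","items":{"type":"number"}}}},"force":{"type":"number"}},"required":["commands"]}

```bash
mkdir -p pics; ls; python3 - <<'E'
from workcell import manip
import cv2
for n in("scene","top"):
    cv2.imwrite(f"pics/{n}0.png",manip.capture(n)); p=manip.camera_params(n); print(n,p["K"],p["view"])
o=manip.observe(); print(o)
E
```

```text
pics
scene [[444.41812182   0.         258.27420032]
 [  0.         444.41812182 189.62971039]
 [  0.           0.           1.        ]] [[-0.78866781 -0.61455785 -0.01793667  0.49931573]
 [-0.4672169   0.61803681 -0.63224905  0.29606557]
 [ 0.39963914 -0.49025416 -0.77455756  0.71777745]
 [ 0.          0.          0.          1.        ]]
top [[480.46411213   0.         264.43513549]
 [  0.         480.46411213 190.80646907]
 [  0.           0.           1.        ]] [[ 0.02346593 -0.99971656 -0.00401774  0.02210494]
 [-0.97530799 -0.02200985 -0.2197496   0.5997021 ]
 [ 0.21959888  0.00907517 -0.97554804  0.87885169]
 [ 0.          0.          0.          1.        ]]
{'time': 0.1, 'q': array([ 1.08152195e+00,  4.94111794e-01,  1.34608395e+00, -1.39876979e-06,
        1.30251612e+00, -9.54907584e-02]), 'qd': array([ 2.87801679e-04, -2.44853002e-03, -7.10510963e-04, -8.37830422e-05,
       -6.60549671e-04,  1.73701526e-03]), 'tau': array([ 8.38024152e-04, -8.83582950e+01, -3.84562647e+01, -2.51902411e-04,
        5.26640477e-03, -2.51180512e-05]), 'tool_pos': array([0.23964597, 0.57688769, 0.24976062]), 'eef_rot': array([ 1.95621930e-01,  9.80679227e-01, -5.36049772e-04, -1.60651860e-04]), 'ft_force': array([ 0.22007813,  0.39745363, -0.3601186 ]), 'wrist_torque': array([0.04543004, 0.01920032, 0.00349402]), 'width': 0.0853565613078522}
```

View pics/scene0.png

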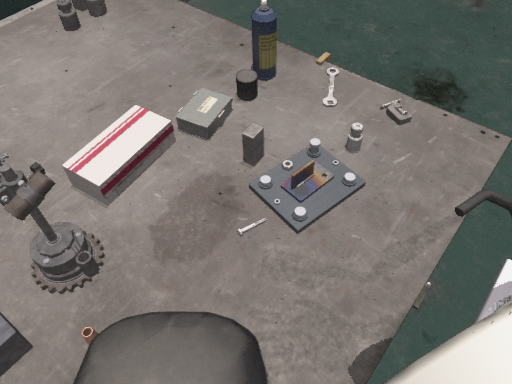

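View pics/top0.png

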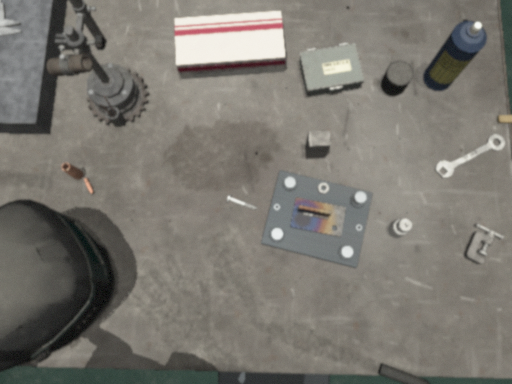

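The scene view shows the plate with pin heads at about (315,146), (349,178), (300,213) and (265,181). The top view has them at (290,183), (360,197), (347,252) and (277,234). The pin at scene (315,146) looks taller, so I'll zoom in and triangulate all four.

```bash
cat > h.py <<'E'
import numpy as np,cv2
from workcell import manip
P={n:manip.camera_params(n) for n in("scene","top")}
def tri(a,b):
    M=[P[n]["K"]@P[n]["view"][:3] for n in("scene","top")]
    X=cv2.triangulatePoints(M[0],M[1],np.array(a,float).reshape(2,1),np.array(b,float).reshape(2,1));return (X[:3]/X[3]).ravel()
def ray(n,u,z):
    K,V=P[n]["K"],P[n]["view"];R=V[:3,:3];c=-R.T@V[:3,3];d=R.T@np.linalg.inv(K)@np.array([u[0],u[1],1.]);return c+d*(z-c[2])/d[2]
def proj(n,X):
    q=P[n]["K"]@(P[n]["view"]@np.r_[X,1])[:3];return q[:2]/q[2]
def blobs(im,roi,th):
    x0,y0,x1,y1=roi;g=cv2.cvtColor(im,cv2.COLOR_BGR2GRAY)[y0:y1,x0:x1]
    n,l,s,c=cv2.connectedComponentsWithStats((g>th).astype(np.uint8))
    return [(c[i]+[x0,y0],s[i]) for i in range(1,n) if s[i][4]>12]
E
python3 - <<'E'
from h import *
s=cv2.imread("pics/scene0.png");t=cv2.imread("pics/top0.png")
for th in(140,170,190):
  print(th)
  for im,r in((s,(245,130,370,230)),(t,(255,165,380,270))):
    print([(c.round(1).tolist(),int(k[2]),int(k[3]),int(k[4])) for c,k in blobs(im,r,th)])
a=cv2.resize(s[125:235,235:375],None,fx=5,fy=5,interpolation=cv2.INTER_CUBIC)
b=cv2.resize(t[120:275,220:420],None,fx=3.8,fy=3.8,interpolation=cv2.INTER_CUBIC)
cv2.imwrite("pics/sc.png",a);cv2.imwrite("pics/tc.png",b)
E
```

```text
140
[([251.5, 132.6], 16, 8, 88), ([306.4, 137.8], 99, 24, 1144), ([367.2, 145.4], 5, 6, 17), ([340.1, 152.8], 9, 8, 38), ([350.1, 162.0], 11, 10, 41), ([287.2, 163.3], 10, 8, 50), ([309.0, 162.8], 8, 6, 13), ([335.5, 161.7], 6, 5, 15), ([321.3, 174.4], 17, 15, 120), ([349.5, 176.0], 12, 9, 82), ([265.0, 178.8], 11, 9, 77), ([276.8, 200.8], 6, 5, 20), ([299.6, 210.6], 12, 10, 93), ([254.4, 223.6], 22, 12, 72)]
[([324.5, 169.8], 15, 13, 82), ([366.2, 195.9], 45, 89, 1449), ([289.7, 181.6], 12, 12, 122), ([323.3, 187.2], 12, 12, 108), ([360.5, 196.5], 13, 14, 133), ([276.4, 206.5], 8, 8, 50), ([333.0, 218.4], 27, 32, 494), ([358.5, 227.1], 8, 7, 44), ([276.8, 233.2], 13, 14, 139), ([347.0, 251.2], 13, 13, 140)]
170
[([355.0, 137.5], 13, 6, 21), ([314.8, 141.1], 11, 7, 60), ([287.3, 163.1], 10, 7, 38), ([349.6, 176.1], 11, 9, 66), ([265.1, 178.7], 11, 8, 69), ([276.8, 200.6], 5, 4, 13), ([299.8, 210.6], 11, 9, 80), ([253.2, 224.1], 20, 12, 47)]
[([289.7, 181.9], 11, 11, 98), ([323.3, 187.3], 11, 10, 66), ([360.3, 196.7], 12, 12, 106), ([276.3, 206.7], 6, 6, 26), ([358.2, 227.2], 6, 5, 15), ([276.7, 233.4], 12, 12, 118), ([346.9, 251.3], 11, 12, 108)]
190
[([314.9, 141.3], 10, 7, 53), ([287.3, 162.9], 9, 7, 28), ([349.6, 176.0], 10, 7, 61), ([265.2, 178.9], 11, 7, 61), ([299.9, 210.6], 11, 8, 74), ([249.6, 226.0], 11, 7, 30)]
[([289.6, 181.8], 10, 10, 79), ([322.8, 187.1], 9, 9, 39), ([360.3, 196.6], 11, 10, 86), ([276.8, 233.2], 11, 11, 99), ([347.0, 251.3], 11, 11, 95)]
```

View pics/sc.png

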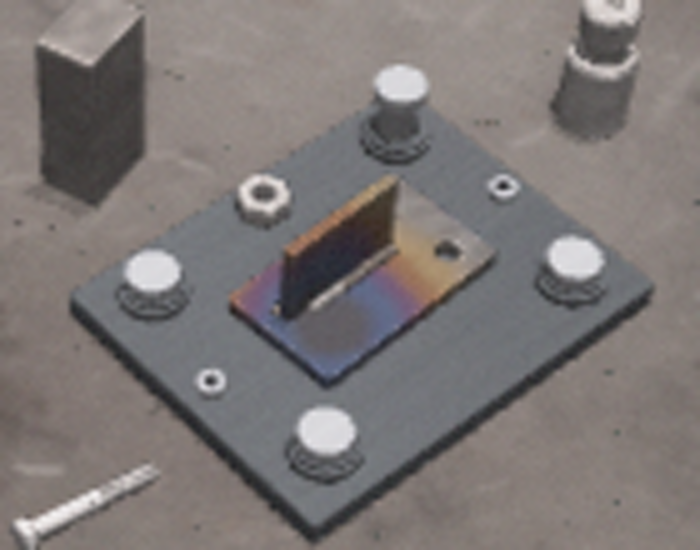

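View pics/tc.png

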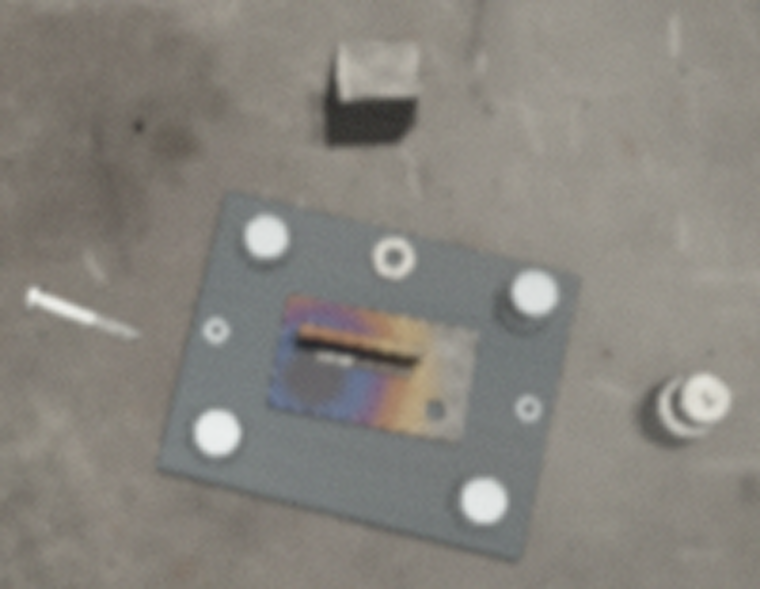

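Both crops agree: the high pin is the one at scene (315,141) and top (360,197). Its shank is showing, and the other three sit low. Next I'll get positions.

```bash
python3 - <<'E'
from h import *
prs={"high":((314.9,141.4),(360.3,196.7)),"right":((349.6,176.1),(347,251.3)),"near":((299.8,210.6),(276.8,233.3)),"left":((265.1,178.8),(289.7,181.8))}
X={}
for k,(a,b) in prs.items():
    X[k]=tri(a,b); z=.052 if k=="high" else .0305
    print(k,X[k].round(4),ray("top",b,z).round(4),ray("scene",a,z).round(4))
ks=list(X)
for i in range(4): print(ks[i],ks[(i+1)%4],np.linalg.norm((X[ks[i]]-X[ks[(i+1)%4]])[:2]).round(4))
print("weight top",ray("top",(404.5,225),.07).round(4)," block top",ray("top",(319,138),.09).round(4),"tab",ray("top",(315,210),.067).round(4))
print("nut",ray("top",(323.3,187.3),.025))
from scipy.spatial.transform import Rotation as R
o=manip.observe();print(R.from_quat(o["eef_rot"]).as_matrix().round(4))
H=X["high"];print("r",np.hypot(*H[:2]))
print("tool-frame shift",R.from_quat(o["eef_rot"]).inv().apply(np.r_[H[:2],H[2]+.045]-o["tool_pos"])*100)
E
```

```text
high [ 0.5946 -0.1564  0.0474] [ 0.5946 -0.1552  0.052 ] [ 0.5911 -0.1526  0.052 ]
right [ 0.4872 -0.1317  0.026 ] [ 0.4877 -0.1307  0.0305] [ 0.4847 -0.1283  0.0305]
near [0.5201 0.009  0.0259] [0.5204 0.0094 0.0305] [0.5173 0.0116 0.0305]
left [ 0.6274 -0.0157  0.0266] [ 0.6273 -0.0152  0.0305] [ 0.6243 -0.0133  0.0305]
high right 0.1102
right near 0.1445
near left 0.1101
left high 0.1445
weight top [ 0.5368 -0.2357  0.07  ]  block top [ 0.7026 -0.0691  0.09  ] tab [ 0.5629 -0.0635  0.067 ]
nut [ 0.61856882 -0.08473828  0.025     ]
[[-9.235e-01  3.837e-01 -5.000e-04]
 [ 3.837e-01  9.235e-01 -1.000e-03]
 [ 1.000e-04 -1.100e-03 -1.000e+00]]
r 0.6148654819464816
tool-frame shift [-60.92004382 -54.08318481  15.794472  ]
```

```bash
python3 - <<'E'
from h import *
for X in((.24,.577,.25),(.24,.577,.4),(0,0,.3),(0,0,0),(.12,.28,.6)): print(X,proj("scene",X).round(),proj("top",X).round())
for u in((113,265),(50,202),(95,340),(0,205),(40,360)): print("top",u,ray("top",u,0).round(3),ray("top",u,.2).round(3))
for u in((75,380),(100,330),(170,313),(250,330),(267,380)): print("scene",u,ray("scene",u,0).round(3),ray("scene",u,.2).round(3))
for n in("scene","top"): V=P[n]["view"];print(-V[:3,:3].T@V[:3,3])
E
```

```text
(0.24, 0.577, 0.25) [194. 694.] [-117.  397.]
(0.24, 0.577, 0.4) [154. 768.] [-220.  424.]
(0, 0, 0.3) [710. 287.] [282. 628.]
(0, 0, 0) [567. 373.] [277. 519.]
(0.12, 0.28, 0.6) [860. 281.] [-119.  704.]
top (113, 265) [0.452 0.342 0.   ] [0.44  0.278 0.2  ]
top (50, 202) [0.58  0.487 0.   ] [0.542 0.394 0.2  ]
top (95, 340) [0.305 0.364 0.   ] [0.322 0.296 0.2  ]
top (0, 205) [0.571 0.591 0.   ] [0.535 0.477 0.2  ]
top (40, 360) [0.264 0.468 0.   ] [0.29  0.379 0.2  ]
scene (75, 380) [0.625 0.496 0.   ] [0.524 0.491 0.2  ]
scene (100, 330) [0.659 0.417 0.   ] [0.549 0.432 0.2  ]
scene (170, 313) [0.584 0.32  0.   ] [0.494 0.361 0.2  ]
scene (250, 330) [0.451 0.257 0.   ] [0.396 0.315 0.2  ]
scene (267, 380) [0.378 0.305 0.   ] [0.342 0.35  0.2  ]
[0.24526912 0.47577236 0.75210319]
[0.39138069 0.0273223  0.98923515]
```

```bash
python3 - <<'E'
import cv2
a=cv2.imread("pics/scene0.png");cv2.imwrite("pics/s2.png",cv2.convertScaleAbs(cv2.resize(a[180:,:],None,fx=1.5,fy=1.5),alpha=2))
a=cv2.imread("pics/top0.png");cv2.imwrite("pics/t2.png",cv2.convertScaleAbs(cv2.resize(a[150:,:300],None,fx=2.4,fy=2.4),alpha=2))
E
```

```text
(no output)
```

View pics/s2.png

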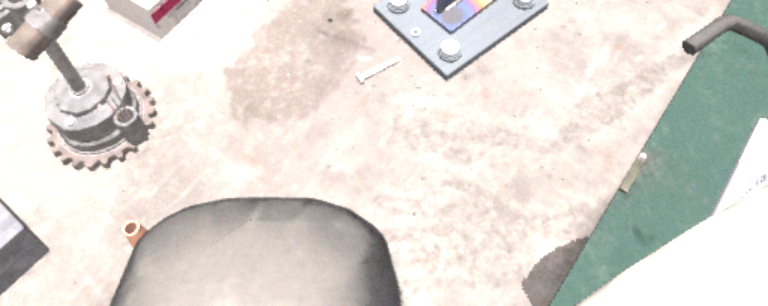

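View pics/t2.png

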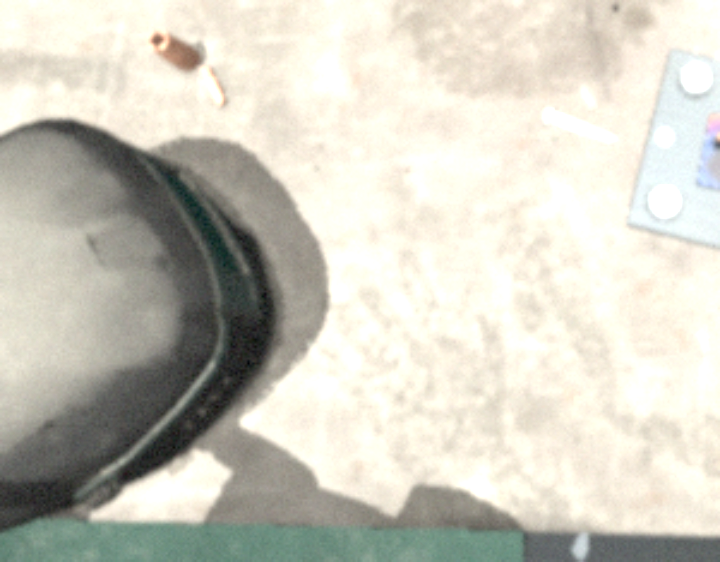

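The dark dome at about top (50,280) and scene (170,350) is a welding helmet of unknown height, and it stands across the straight path. I'll rise well clear of it first and shut the gripper on the way.

Emit:
{"name": "move_arm", "arguments": {
  "commands": [
    [[0,0,-3,0,255],[0,0,-6,0,255],[0,0,-9,0,255],[0,0,-12,0,255],[0,0,-15,0,255],[0,0,-18,0,255],[0,0,-21,0,255],[0,0,-24,0,255],[0,0,-26,0,255],[0,0,-26,0,255]]
  ],
  "force": 20
}}

```text
time: 0.93
tool_pos: [0.24, 0.5777, 0.5146]
eef_rot: [0.196, 0.981, 0.003, 0.001]
ft_force: [0.7, 0.6, 0.8]
width: -0.0004
```

Emit:
{"name": "move_arm", "arguments": {
  "commands": [
    [[-2.4,-2.1,0,0,255],[-4.8,-4.2,0,0,255],[-7.2,-6.3,0,0,255],[-9.6,-8.4,0,0,255],[-12,-10.5,0,0,255],[-14.4,-12.6,0,0,255],[-16.8,-14.7,0,0,255],[-19.2,-16.8,0,0,255],[-21.6,-18.9,0,0,255],[-24,-21,0,0,255]]
  ]
}}

```text
time: 1.77
tool_pos: [0.381, 0.2896, 0.5095]
eef_rot: [0.196, 0.981, -0.0, -0.0]
ft_force: [-0.0, 0.5, 0.1]
width: -0.0001
```

Emit:
{"name": "move_arm", "arguments": {
  "commands": [
    [[-2.4,-2.1,0,0,255],[-4.8,-4.2,0,0,255],[-7.2,-6.3,0,0,255],[-9.6,-8.4,0,0,255],[-12,-10.5,0,0,255],[-14.4,-12.6,0,0,255],[-16.8,-14.7,0,0,255],[-19.2,-16.8,0,0,255],[-21.6,-18.9,0,0,255],[-24,-21,0,0,255]]
  ]
}}

```text
time: 2.6
tool_pos: [0.5221, 0.0036, 0.5095]
eef_rot: [0.196, 0.981, -0.0, -0.001]
ft_force: [0.9, 0.6, -0.4]
width: -0.0003
```

```bash
cat >> h.py <<'E'
from scipy.spatial.transform import Rotation as R
def go(X):
    o=manip.observe();r=R.from_quat(o["eef_rot"]);print(o["time"],o["tool_pos"].round(4),r.as_matrix()[:,2].round(4),o["ft_force"].round(1),"shift cm",(r.inv().apply(np.array(X)-o["tool_pos"])*100).round(2))
E
python3 -c "
from h import *
go((.593,-.154,.25));go((.593,-.154,.093))"
```

```text
2.6 [0.5221 0.0036 0.5095] [-1.1e-03  2.0e-04 -1.0e+00] [ 0.9  0.6 -0.4] shift cm [-12.62 -11.82  25.94]
2.6 [0.5221 0.0036 0.5095] [-1.1e-03  2.0e-04 -1.0e+00] [ 0.9  0.6 -0.4] shift cm [-12.63 -11.82  41.64]
```

Emit:
{"name": "move_arm", "arguments": {
  "commands": [
    [[-2,-2,1.5,0,255],[-4,-4,4,0,255],[-6,-6,7,0,255],[-8,-7.5,10,0,255],[-10,-9,13,0,255],[-11.5,-10.7,16,0,255],[-12.5,-11.7,19,0,255],[-12.5,-11.7,22,0,255],[-12.5,-11.7,25,0,255],[-12.5,-11.7,28,0,255]]
  ]
}}

```text
time: 3.43
tool_pos: [0.5917, -0.151, 0.228]
eef_rot: [0.196, 0.981, 0.0, -0.001]
ft_force: [0.7, -0.1, -0.4]
width: -0.0002
```

Emit:
{"name": "move_arm", "arguments": {
  "commands": [
    [[0,0,1.5,0,255],[0,0,3,0,255],[0,0,4,0,255],[0,0,4,0,255],[0,0,4,0,255]]
  ]
}}

```text
time: 3.85
tool_pos: [0.5923, -0.1508, 0.1901]
eef_rot: [0.196, 0.981, 0.0, -0.0]
ft_force: [0.7, -0.2, 1.2]
width: -0.0001
```

```bash
python3 - <<'E'
from h import *
go((.593,-.154,.093))
for n,(x,y) in(("scene",(230,20)),("top",(270,100))):
    im=manip.capture(n);cv2.imwrite(f"pics/{n}1.png",cv2.resize(im[y:y+190,x:x+200],None,fx=3,fy=3,interpolation=cv2.INTER_CUBIC))
E
```

```text
3.85 [ 0.5923 -0.1508  0.1901] [-8.e-04  3.e-04 -1.e+00] [ 0.7 -0.2  1.2] shift cm [-0.2  -0.27  9.71]
```

View pics/scene1.png

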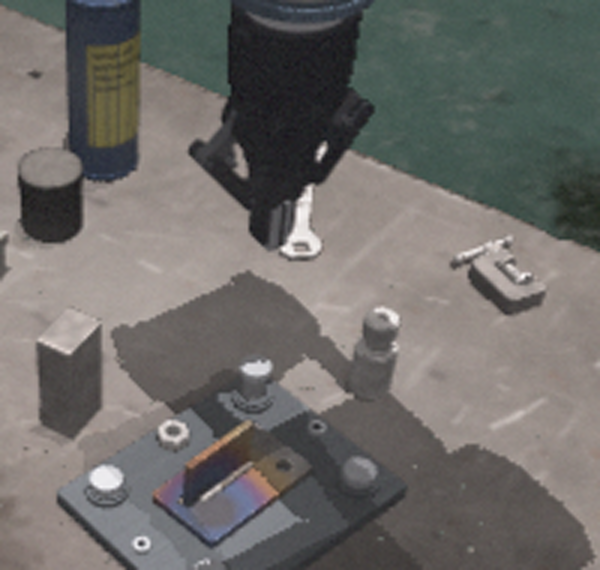

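View pics/top1.png

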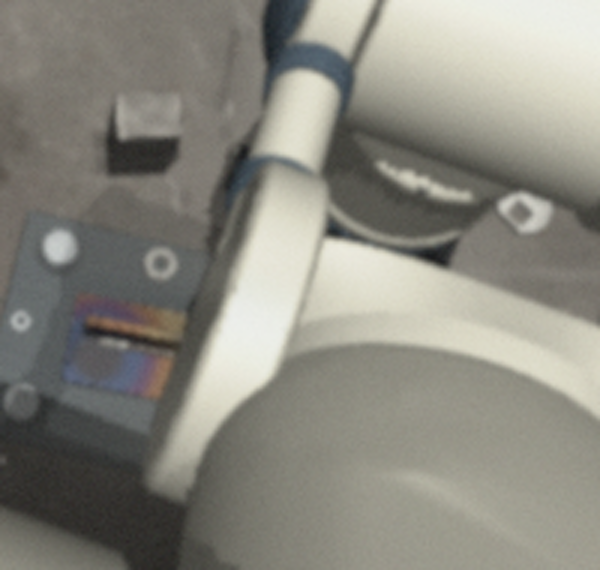

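The scene view shows the shut gripper at about (270,240) in the crop, right above the high pin at (255,375), with nothing else moved. In the top view the arm hides the pin. Next I'll go down to the pointing height and hold there.

Emit:
{"name": "move_arm", "arguments": {
  "commands": [
    [[-0.1,-0.1,1.5,0,255],[-0.2,-0.3,3,0,255],[-0.2,-0.3,4.5,0,255],[-0.2,-0.3,6,0,255],[-0.2,-0.3,7,0,255],[-0.2,-0.3,8,0,255],[-0.2,-0.3,8.7,0,255],[-0.2,-0.3,9.2,0,255],[-0.2,-0.3,9.4,0,255],[-0.2,-0.3,9.4,0,255]]
  ]
}}

```text
time: 4.78
tool_pos: [0.5932, -0.1544, 0.0962]
eef_rot: [0.196, 0.981, -0.0, -0.0]
ft_force: [-0.5, 1.0, -0.2]
width: -0.0001
```

```bash
python3 - <<'E'
from h import *
go((.593,-.154,.093))
im=manip.capture("scene");cv2.imwrite("pics/scene2.png",cv2.resize(im[90:190,240:380],None,fx=5,fy=5,interpolation=cv2.INTER_CUBIC))
E
```

```text
4.7833 [ 0.5932 -0.1544  0.0962] [-1.e-04  0.e+00 -1.e+00] [-0.5  1.  -0.2] shift cm [0.04 0.03 0.32]
```

View pics/scene2.png

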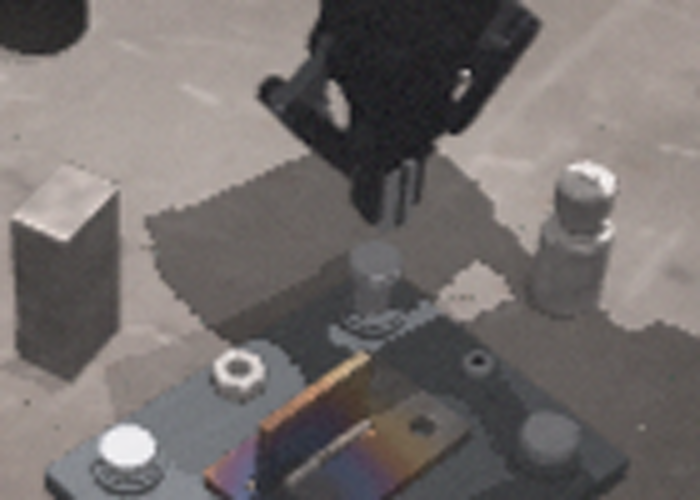

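The fingertips, at about (385,222) in the crop, hang centred over the pin head at (376,258), with a gap of about 2 cm and no contact. I'll hold this pose for 2.5 s.

Emit:
{"name": "move_arm", "arguments": {
  "commands": [
    [[0,0,0,0,255],[0,0,0,0,255],[0,0,0,0,255],[0,0,0,0,255],[0,0,0,0,255],[0,0,0,0,255],[0,0,0,0,255],[0,0,0,0,255],[0,0,0,0,255],[0,0,0,0,255]]
  ]
}}

```text
time: 5.67
tool_pos: [0.5931, -0.1544, 0.0962]
eef_rot: [0.196, 0.981, -0.0, -0.0]
ft_force: [0.7, -0.1, 0.1]
width: 0.0001
```

Emit:
{"name": "move_arm", "arguments": {
  "commands": [
    [[0,0,0,0,255],[0,0,0,0,255],[0,0,0,0,255],[0,0,0,0,255],[0,0,0,0,255],[0,0,0,0,255],[0,0,0,0,255],[0,0,0,0,255],[0,0,0,0,255],[0,0,0,0,255]]
  ]
}}

```text
time: 6.5
tool_pos: [0.5931, -0.1544, 0.0963]
eef_rot: [0.196, 0.981, 0.0, -0.0]
ft_force: [0.4, -0.9, 0.3]
width: 0.0002
```

Emit:
{"name": "move_arm", "arguments": {
  "commands": [
    [[0,0,0,0,255],[0,0,0,0,255],[0,0,0,0,255],[0,0,0,0,255],[0,0,0,0,255],[0,0,0,0,255],[0,0,0,0,255],[0,0,0,0,255],[0,0,0,0,255],[0,0,0,0,255]]
  ]
}}

```text
time: 7.33
tool_pos: [0.5931, -0.1544, 0.0963]
eef_rot: [0.196, 0.981, -0.0, -0.0]
ft_force: [0.2, 0.1, 0.5]
width: -0.0003
```

Emit:
{"name": "move_arm", "arguments": {
  "commands": [
    [[0,0,0.3,0,255],[0,0,0.6,0,255],[0,0,0.9,0,255],[0,0,1.2,0,255],[0,0,1.5,0,255],[0,0,1.8,0,255],[0,0,2.0,0,255],[0,0,2.2,0,255],[0,0,2.4,0,255],[0,0,2.4,0,255]]
  ]
}}

```text
time: 8.17
tool_pos: [0.593, -0.1544, 0.0719]
eef_rot: [0.196, 0.981, 0.0, -0.0]
ft_force: [-0.7, -0.6, -0.3]
width: -0.0002
```

Emit:
{"name": "move_arm", "arguments": {
  "commands": [
    [[0,0,0.2,0,255],[0,0,0.4,0,255],[0,0,0.6,0,255],[0,0,0.8,0,255],[0,0,1.0,0,255],[0,0,1.0,0,255]]
  ]
}}

```text
time: 8.67
tool_pos: [0.5932, -0.1544, 0.062]
eef_rot: [0.196, 0.981, 0.0, 0.0]
ft_force: [-0.5, -0.0, 0.7]
width: -0.0002
```

Emit:
{"name": "move_arm", "arguments": {
  "commands": [
    [[0,0,0.2,0,255],[0,0,0.4,0,255],[0,0,0.6,0,255],[0,0,0.7,0,255],[0,0,0.8,0,255],[0,0,0.8,0,255]]
  ]
}}

```text
time: 9.17
tool_pos: [0.5931, -0.1544, 0.054]
eef_rot: [0.196, 0.981, 0.0, -0.0]
ft_force: [-0.4, -0.2, 0.7]
width: -0.0001
```

There's no steady force showing, so I'll check with a picture.

```bash
python3 - <<'E'
from h import *
go((.593,-.154,.0495))
im=manip.capture("scene");cv2.imwrite("pics/scene3.png",cv2.resize(im[100:220,240:380],None,fx=5,fy=5,interpolation=cv2.INTER_CUBIC))
E
```

```text
9.1667 [ 0.5931 -0.1544  0.054 ] [-2.e-04  0.e+00 -1.e+00] [-0.4 -0.2  0.7] shift cm [0.02 0.03 0.45]
```

View pics/scene3.png

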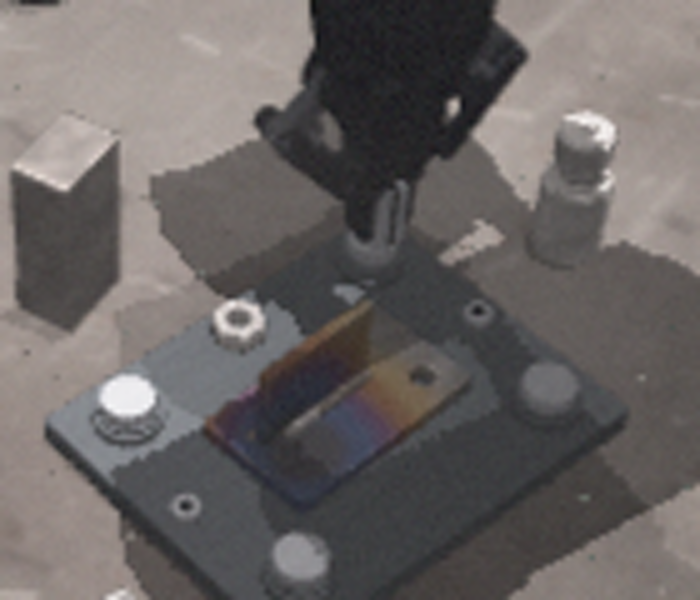

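The fingertips are on the head at about (375,240), and the pin has gone most of the way down, held by its own friction. I'll continue in small steps until the stop shows in the force.

Emit:
{"name": "move_arm", "arguments": {
  "commands": [
    [[0,0,0.1,0,255],[0,0,0.2,0,255],[0,0,0.3,0,255],[0,0,0.3,0,255]]
  ]
}}

```text
time: 9.55
tool_pos: [0.593, -0.1543, 0.0511]
eef_rot: [0.196, 0.981, 0.0, -0.0]
ft_force: [-0.1, 0.1, 0.6]
width: -0.0004
```

Emit:
{"name": "move_arm", "arguments": {
  "commands": [
    [[0,0,0.05,0,255],[0,0,0.1,0,255],[0,0,0.1,0,255]]
  ]
}}

```text
time: 9.8
tool_pos: [0.593, -0.1544, 0.0502]
eef_rot: [0.196, 0.981, 0.0, -0.0]
ft_force: [0.3, -0.3, 1.9]
width: -0.0001
```

Emit:
{"name": "move_arm", "arguments": {
  "commands": [
    [[0,0,0.04,0,255],[0,0,0.07,0,255],[0,0,0.07,0,255]]
  ]
}}

```text
time: 10.05
tool_pos: [0.5931, -0.1544, 0.0495]
eef_rot: [0.196, 0.981, 0.0, -0.0]
ft_force: [-2.2, 0.8, 5.4]
width: -0.0001
```

Emit:
{"name": "move_arm", "arguments": {
  "commands": [
    [[0,0,0.03,0,255],[0,0,0.03,0,255],[0,0,0.03,0,255]]
  ]
}}

```text
time: 10.3
tool_pos: [0.5931, -0.1544, 0.0495]
eef_rot: [0.196, 0.981, -0.0, -0.0]
ft_force: [-2.6, 0.2, 8.9]
width: -0.0002
```

Emit:
{"name": "move_arm", "arguments": {
  "commands": [
    [[0,0,0.03,0,255],[0,0,0.05,0,255],[0,0,0.05,0,255],[0,0,0.05,0,255]]
  ]
}}

```text
time: 10.63
tool_pos: [0.5932, -0.1544, 0.0494]
eef_rot: [0.196, 0.981, -0.0, 0.0]
ft_force: [-5.0, 2.0, 16.4]
width: -0.0001
```

The pin is on its stop: the TCP stays at 0.0494 while the force rises, which matches the expected 0.0305 + 0.019. Now I'll lift straight up, then move aside so both cameras can see.

Emit:
{"name": "move_arm", "arguments": {
  "commands": [
    [[0,0,-0.5,0,255],[0,0,-1.5,0,255],[0,0,-3,0,255],[0,0,-5,0,255],[0,0,-8,0,255],[0,0,-11,0,255],[0,0,-14,0,255],[0,0,-17,0,255],[0,0,-20,0,255],[0,0,-23,0,255]]
  ]
}}

```text
time: 11.47
tool_pos: [0.5929, -0.1543, 0.2811]
eef_rot: [0.196, 0.981, -0.0, 0.0]
ft_force: [0.4, -0.4, -0.3]
width: -0.0005
```

Emit:
{"name": "move_arm", "arguments": {
  "commands": [
    [[0,0,-3,0,255],[0,0,-6,0,255],[1,-2,-9,0,255],[2,-4,-10,0,255],[3,-7,-10,0,255],[4,-10,-10,0,255],[5,-13,-10,0,255],[6,-16,-10,0,255],[7,-19,-10,0,255],[8,-22,-10,0,255]]
  ]
}}

```text
time: 12.3
tool_pos: [0.4336, -0.3277, 0.3795]
eef_rot: [0.196, 0.981, -0.0, 0.0]
ft_force: [0.8, -0.4, -0.2]
width: 0.0001
```

Emit:
{"name": "move_arm", "arguments": {
  "commands": [
    [[0,0,0,0,255],[0,0,0,0,255],[0,0,0,0,255],[0,0,0,0,255]]
  ]
}}

```text
time: 12.63
tool_pos: [0.4354, -0.3262, 0.379]
eef_rot: [0.195, 0.981, 0.0, 0.0]
ft_force: [-0.1, -1.1, -0.6]
width: 0.0002
```

```bash
python3 - <<'E'
from h import *
go((.593,-.154,.0495))
for n,(x,y,w,h) in(("scene",(235,120,160,115)),("top",(220,120,200,155))):
    im=manip.capture(n);cv2.imwrite(f"pics/{n}4f.png",im);cv2.imwrite(f"pics/{n}4.png",cv2.resize(im[y:y+h,x:x+w],None,fx=3.8,fy=3.8,interpolation=cv2.INTER_CUBIC))
E
```

```text
12.6333 [ 0.4354 -0.3262  0.379 ] [ 3.e-04  0.e+00 -1.e+00] [-0.1 -1.1 -0.6] shift cm [-7.96 21.94 32.96]
```

View pics/scene4.png

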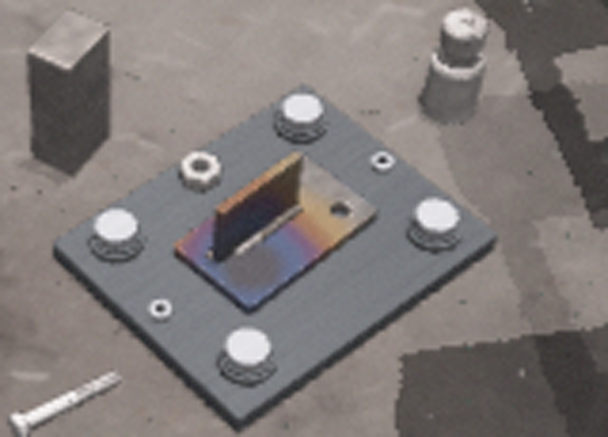

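View pics/top4.png

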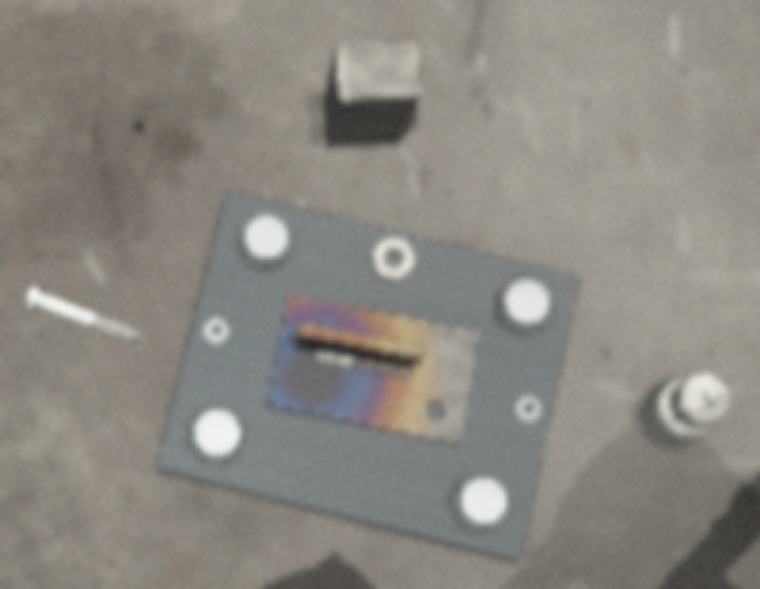

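Both crops show the fourth pin, at crop scene (301,110) and top (527,302), level with the others, and everything else is where it was. I'll check its height by measurement and then hand in.

```bash
python3 - <<'E'
from h import *
s=cv2.imread("pics/scene4f.png");t=cv2.imread("pics/top4f.png")
a=[c for c,k in blobs(s,(305,138,325,160),170)];b=[c for c,k in blobs(t,(350,190,370,210),170)]
print(a,b,tri(a[0],b[0]).round(4))
manip.job_done()
E
```

```text
[array([314.13114754, 147.95081967])] [array([358.375     , 198.88461538])] [ 0.5946 -0.1565  0.0265]
the job is handed in; nothing more can be done
```

The high pin is pressed home and the job is handed in at about 12.7 s, well inside the 32 s limit. `job_done` gives no verdict, so the checks below are my own.

- **Finding it:** the high pin is the one at about (0.593, -0.154). Triangulating all four heads gave spacings of 110 and 144.5 mm, which match the given sizes. The triangulated heights all came out about 4–5 mm low, so I used the given 52 mm for the pin's height instead.
- **Pointing:** I held the shut fingertips about 2.5 cm above the head for 2.5 s, with no contact force.
- **Pressing:** I pressed in small steps until the tool stopped moving, at 0.0494 m against an expected 0.0495 m. The highest force read between steps was about 17 N.
- **After moving away:** the pin's head triangulated at 26.5 mm, against 25.9–26.6 mm for the other three before the press. With the low reading above, that puts it level with them. By eye, both camera views show the other pins, bracket, nut, weight, block and bolt unmoved. The gripper is about 0.4 m from the pin.

No check failed. The only disagreement was the low height reading. The two camera views also differed by about 4 mm sideways; I aimed between them.

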